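# Find the clear scarf sleeve on the chrome pin

## Robot

A 7-joint arm with a two-finger parallel gripper is mounted at the origin on the work surface. World frame = base frame: x ahead of the robot, y to its left, z up, the work surface at z = 0. Lengths are in m, angles in rad, forces in N, time in s.
With the tool pointing down it reaches from about 0.425 to 0.825 m from the base axis. Payload 3.6 kg.
Tool frame: the origin (TCP) lies where the fingers leave the gripper's body, on its centre line; the fingertips stand 84 mm ahead of it and the grasp point (between the pads) lies 65 mm ahead of it; z points along the fingers, y is the line along which they close (so a half turn about z gives the same grasp; the last joint's range is limited). The gripper opens to 93 mm and grips with 3 to 60 N. Pads are 15 mm wide; open, the fingers measure 128 mm over their backs; the gripper's body (75 mm by 188 mm) begins 65 mm behind the grasp point.
Start: joints at [-1.282, 0.615, -0.013, 1.423, 0.008, 1.103, -0.04], TCP at [0.201, 0.618, 0.303] pointing down, gripper open.
Joint ranges: [-3.12, 3.12], [-0.3, 2.06], [-1.34, 1.32], [0.26, 2.42], [-1.36, 4.5], [0.01, 1.98], [-2.84, 2.84]. Speed limits (rad/s): [2.79, 2.79, 3.14, 3.14, 3.14, 3.14, 3.14].

## Interface

Orientations are given as [roll, pitch, yaw] about the fixed x, y, z axes, in that order (R = Rz(yaw) Ry(pitch) Rx(roll)).
In Python, from station import arm gives the robot as it stands.
- The arm moves only by the tool carry_out, never from a script. Its argument "moves" is text: rows parted by semicolons, each of 7 numbers parted by spaces: the shift along the tool's x, y, z in m, then the turn, a rotation vector about the tool's x, y, z in degrees, then the closure, from 0 (fully open) to 1 (shut). A call has 1 to 12 rows; each row shifts and turns the commanded pose from where the row before left it, along the tool's axes as they then stand; what a row does not reach is not made up. A row lasts 1/12 s, in which the tool goes at most 41.7 mm and 7.16 degrees, less where a joint would pass 70% of its speed; a pose out of reach is approached as far as the arm can. A call with a gripper value outside its range is refused whole. The fingers move at their own pace and stop on an object; the grip force is fixed at half the most. Time passes only in rows, so rows that do not move let the fingers close. It gives the time, the measured TCP pose, the force, the opening and the grip force at its end, in the units of the state.
- arm.sense(): the state, without advancing time (a new reading comes with each control period).
- arm.capture(name): name is "side" or "top"; returns a dict with "pixels" (400x640x3 uint8, red, green, blue), "intrinsics" (3x3 intrinsics, pixels), "R" (3x3) and "t" (3): a world point X has camera coordinates R X + t. Camera axes: x right, y down, z forward; pixel columns grow to the right and rows downward; lengths in m; the calibration is good to about 2 mm. A picture is of the moment at which its call begins. There is no depth.
- arm.finish_job(): hands the job in; it is judged then, once.
The state is a dict: "clock": time; "joints": joint angles; "joint_velocities": joint speeds; "joint_torque": joint torques, N m; "position": TCP position; "tcp_rot": TCP orientation; "wrist_force": force on the tool from outside, world axes, zero at the start; "torque": the same for the moment, N m; "grip_width": finger opening in m; "gripper_force": force on a finger pad.
Only numpy, scipy, OpenCV 4.12 (cv2) and the standard library are available. Lean on these libraries where they do the work, as an engineer would, in place of code of your own. Each camera call takes 0.05 s, during which the arm holds its last target. There are 200 camera calls.

## Task

One of the two wooden scarf sleeves is blocked inside and nobody knows which: before either goes into the tray, try one gently, mouth first, on the chrome pin of the scarf holder, without forcing it. Leave the sleeve that slides fully home, its steel-banded mouth up against the collar, on the pin, and lay the blocked one gently on the floor of the grey tray; leave the polish tin and the cologne bottle where they are.

Things in the scene. Friction and masses are not known exactly. Their poses are not given: they have to be found in the camera images.
- sleeve_a: one of two look-alike eight-sided wooden sleeves, 110 long, 52 across flats, 0.16 kg, lying on a 3 mm cork mat. Origin mid-axis; x points to the open mouth (10 mm steel band); the -x end is capped (8). Bore: 30 wide for the first 25, then 37 wide, 102 deep in all. In either one, varying, a hard loose thing is trapped, taking up the last 34 of the depth.
- sleeve_b: one of two look-alike eight-sided wooden sleeves, 110 long, 52 across flats, 0.16 kg, lying on a 3 mm cork mat. Origin mid-axis; x points to the open mouth (10 mm steel band); the -x end is capped (8). Bore: 30 wide for the first 25, then 37 wide, 102 deep in all. In either one, varying, a hard loose thing is trapped, taking up the last 34 of the depth.
- sleeve_a_mouth (a point): centre of the mouth rim of sleeve_a, on its axis, 55 mm from its origin; axes as the sleeve's.
- sleeve_b_mouth (a point): centre of the mouth rim of sleeve_b, on its axis, 55 mm from its origin; axes as the sleeve's.
- stand: fixed scarf holder: wood foot 90 x 130 x 14 mm, upright 70 wide, 152 high, chrome collar (48 across, 8 thick) and level chrome pin 120 above the surface, 25 thick, 92 long, its last 12 tapering, pointing along the stand's -x. Origin on the surface below the collar's front face. A sleeve goes on along +x.
- pin_root (a point): where the pin's axis meets the collar's front face, 120 mm above the surface; axes as the stand's (the pin's tip is 92 mm along -x).
- tray: fixed grey open tray, outside 170 (its x) x 140 (its y) x 26 mm high, walls and floor 5 mm; origin at the centre of its underside.
- jewelbox: fixed clear acrylic jewelry box with its lid shut, 130 x 110 x 55 mm; origin at the centre of its underside. Not to be used, an obstacle only.
- polish_tin: bystander, must stay where it stands; origin at the centre of its underside. Round red shoe-polish tin with steel lid, 74 mm across, 26 mm high.
- cologne: bystander, must stay where it stands; origin at the centre of its underside. Amber glass cologne bottle 36 x 50 x 72 mm high with black cap.
Things that resemble listed ones, but are neither listed nor needed, are in the scene too. Leave any turquoise or yellow look-alike of the sleeve_a alone. Leave any turquoise look-alike of the sleeve_b alone.

How it is judged:
By the outcome, as a careful person would: the job done as asked, in the order asked, and still so for the second after the job is handed in, with the robot touching nothing.
It also fails if it takes over 67 s, if anything falls off the work surface, if the arm or the gripper's body presses on something with over 40 N, if the wrist force passes 120 N, or if a joint passes its speed limit or range.

## Working session

There is one attempt and no reset: what is moved stays moved. The work goes in short steps, Python scripts to look and compute and a tool call to move; the robot and the scene stay as the last step left them, time stands still between calls to the robot, and variables do not carry over. Pictures are saved under pics/ and viewed, at most 10 in all, crops included, and the job is handed in when it is done.

Besides the shell and the picture viewer there is one more tool, called as name(argument=value, ...) on one line, values as JSON. carry_out: Moves the arm, as the interface text tells. Its arguments: {"type":"object","properties":{"moves":{"type":"string"}},"required":["moves"]}

```bash
mkdir -p pics; ls; python3 - <<'E'
from station import arm
import cv2,numpy as np
for n in("top","side"):
    c=arm.capture(n);cv2.imwrite(f"pics/{n}0.png",c["pixels"][:,:,::-1])
    print(n,np.array(c["intrinsics"]).tolist(),np.round(c["R"],4).tolist(),np.round(c["t"],4).tolist())
print(arm.sense())
E
```

```text
pics
top [[368.8048378934752, 0.0, 321.91516000760487], [0.0, 368.8048378934752, 198.63612301321962], [0.0, 0.0, 1.0]] [[-0.0121, -0.9999, 0.0041], [-0.9966, 0.0117, -0.0817], [0.0816, -0.0051, -0.9967]] [0.0206, 0.5051, 1.0207]
side [[402.3246356461146, 0.0, 318.14478843768944], [0.0, 402.3246356461146, 201.86712275869002], [0.0, 0.0, 1.0]] [[0.988, -0.1532, -0.0167], [-0.1211, -0.7049, -0.6989], [0.0954, 0.6926, -0.715]] [-0.5013, 0.1461, 1.1835]
{'clock': 0.1, 'joints': array([-1.28248686,  0.61579393, -0.0126337 ,  1.42470494,  0.0080828 ,
        1.10343728, -0.04044048]), 'joint_velocities': array([-0.00064219, -0.00046499,  0.00029593, -0.00290013, -0.00022987,
       -0.00096662, -0.00050676]), 'joint_torque': array([ 1.17667307e-03, -4.60045123e+01,  2.10101623e-01, -1.66247553e+01,
       -6.11865101e-02,  1.68681104e-02,  9.08056563e-05]), 'position': array([0.20107801, 0.6175724 , 0.30172648]), 'tcp_rot': array([-3.13929856e+00,  3.19753040e-06,  2.82681423e+00]), 'wrist_force': array([-0.33241114, -0.32558168,  0.45505518]), 'torque': array([ 0.04587016, -0.05245986, -0.01172549]), 'gripper_force': 0.0, 'grip_width': 0.09309069816331221}
```

View pics/top0.png

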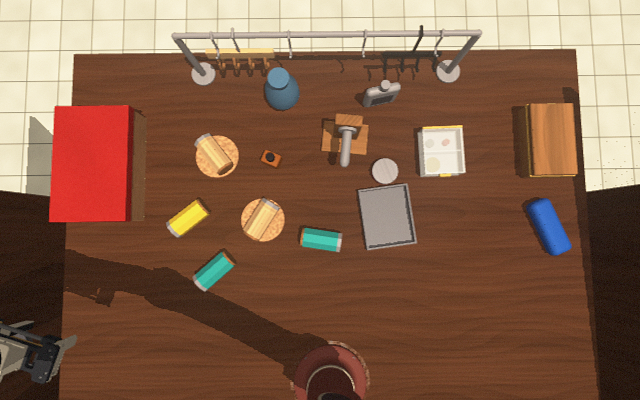

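View pics/side0.png

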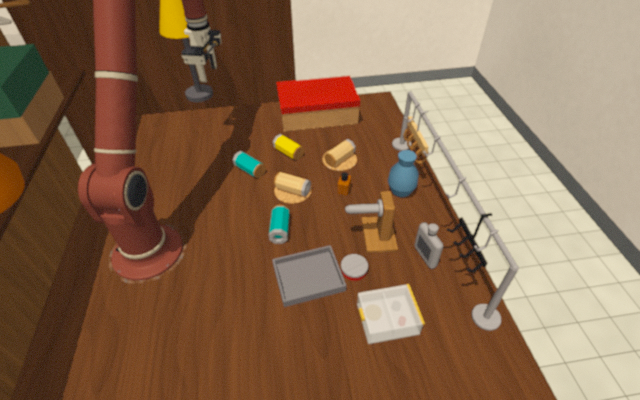

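The top view shows two wooden sleeves on cork mats, at about (213,153) and (263,218). The yellow (188,218) and turquoise (321,239), (214,271) cylinders are look-alikes to leave alone. The pin is at (345,145), the tray at (387,217), the tin at (385,171) and the cologne at (271,158). I'll confirm with one enlarged crop.

```bash
python3 - <<'E'
import cv2,numpy as np
t=cv2.imread("pics/top0.png");s=cv2.imread("pics/side0.png")
f=lambda im,x,y,w=66,h=50:cv2.resize(im[y:y+h,x:x+w],(396,300),interpolation=cv2.INTER_CUBIC)
m=np.vstack([np.hstack([f(t,180,130),f(t,230,195)]),np.hstack([f(s,270,135,99,75),f(t,312,105,92,70)])])
cv2.imwrite("pics/crop1.png",m)
E
```

```text
(no output)
```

View pics/crop1.png

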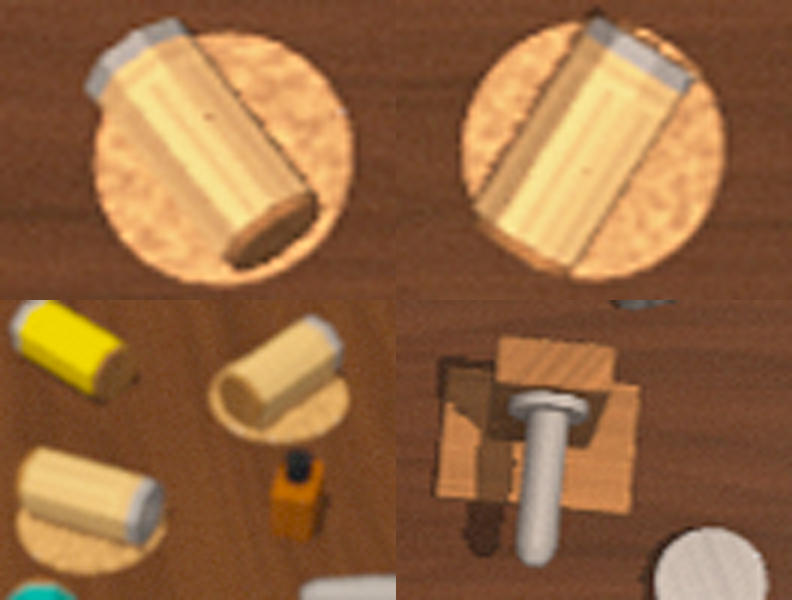

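The crop confirms both wooden sleeves. Sleeve 1 (213,153) has its steel mouth at the upper left, about (203,140). Sleeve 2 (263,218) has its mouth at the upper right, about (271,204). The pin runs from the collar at (347,129) to its tip at (344,165).

```bash
cat > h.py <<'E'
import numpy as np,cv2
def ray(c,u,v):
    R,t,K=map(np.array,(c["R"],c["t"],c["intrinsics"]))
    return -R.T@t, R.T@np.linalg.solve(K,[u,v,1.])
def onz(c,u,v,z):
    o,d=ray(c,u,v); return o+d*(z-o[2])/d[2]
def blob(c,box,smax,vmin,vmax=255):
    x0,y0,x1,y1=box; h=cv2.cvtColor(c["pixels"],cv2.COLOR_RGB2HSV).astype(int)
    m=((h[...,1]<smax)&(h[...,2]>vmin)&(h[...,2]<vmax)).astype(np.uint8)
    z=np.zeros_like(m);z[y0:y1,x0:x1]=m[y0:y1,x0:x1]
    n,l,s,_=cv2.connectedComponentsWithStats(z); k=1+np.argmax(s[1:,4]); return (l==k).astype(np.uint8)
E
python3 - <<'E'
from station import arm
from h import *
T=arm.capture("top");S=arm.capture("side")
def sl(o,mf,mn,cf,cn):
    p=lambda q,z:onz(T,o[0]+q[0]/6,o[1]+q[1]/6,z)[:2]
    a=(p(mf,.0398)+p(mn,.0182))/2;b=(p(cf,.0398)+p(cn,.0182))/2;d=a-b
    print("sleeve mid",(a+b)/2,"len",np.hypot(*d),"yaw",np.degrees(np.arctan2(d[1],d[0])))
sl((180,130),(88,95),(185,22),(222,262),(318,205))
sl((230,195),(196,14),(296,85),(80,208),(172,274))
m=blob(T,(325,120,365,170),60,90)
L=[]
for r in range(138,166):
    c=np.where(m[r])[0]
    if len(c): L.append((r,c.min(),c.max()))
print(L)
P=np.array([onz(T,(a+b)/2,r,.12) for r,a,b in L if 141<=r<=160])
k=np.polyfit(P[:,0],P[:,1],1);print("top pin y=kx+c",k,"yaw",np.degrees(np.arctan(k[0])), "tip",onz(T,344.3,L[-1][0]+.5,.12))
rows=np.where(m.any(1))[0];print("rows",rows.min(),rows.max())
m=blob(S,(335,190,390,230),60,90)
L=[]
for u in range(340,386):
    c=np.where(m[:,u])[0]
    if len(c): L.append((u,c.min(),c.max()))
print(L)
for u,a,b in L[4:30:5]:
    o,d=ray(S,u,(a+b)/2)
    # meet vertical plane y=kx+c
    s=(k[0]*o[0]+k[1]-o[1])/(d[1]-k[0]*d[0]);print(u,o+s*d)
m=blob(T,(350,178,422,255),60,50)
r=cv2.minAreaRect(cv2.findContours(m,0,2)[0][0]);bx=cv2.boxPoints(r)
q=np.array([onz(T,*p,.026) for p in bx]);print("tray",q.mean(0),[np.linalg.norm(q[i]-q[i-1]).round(4) for i in range(4)],q[:,:2].round(3).tolist())
E
```

```text
sleeve mid [0.63404862 0.31809891] len 0.10566524178779613 yaw 37.110207687574054
sleeve mid [0.44909393 0.18466979] len 0.10419521551084558 yaw -32.22894974799263
[(138, np.int64(343), np.int64(351)), (139, np.int64(343), np.int64(350)), (140, np.int64(342), np.int64(350)), (141, np.int64(342), np.int64(350)), (142, np.int64(342), np.int64(350)), (143, np.int64(342), np.int64(350)), (144, np.int64(342), np.int64(350)), (145, np.int64(342), np.int64(349)), (146, np.int64(342), np.int64(349)), (147, np.int64(342), np.int64(349)), (148, np.int64(342), np.int64(349)), (149, np.int64(342), np.int64(349)), (150, np.int64(341), np.int64(349)), (151, np.int64(341), np.int64(349)), (152, np.int64(341), np.int64(349)), (153, np.int64(341), np.int64(349)), (154, np.int64(341), np.int64(349)), (155, np.int64(341), np.int64(349)), (156, np.int64(340), np.int64(349)), (157, np.int64(341), np.int64(349)), (158, np.int64(341), np.int64(349)), (159, np.int64(340), np.int64(348)), (160, np.int64(340), np.int64(348)), (161, np.int64(340), np.int64(348)), (162, np.int64(340), np.int64(348)), (163, np.i
[... 1370 characters left out ...]
76, np.int64(204), np.int64(211)), (377, np.int64(203), np.int64(212)), (378, np.int64(200), np.int64(213)), (379, np.int64(200), np.int64(215)), (380, np.int64(200), np.int64(216)), (381, np.int64(200), np.int64(215)), (382, np.int64(204), np.int64(213))]
349 [ 0.58978612 -0.0431493   0.12395338]
354 [ 0.60372361 -0.04466185  0.12304178]
359 [ 0.61768432 -0.04617692  0.12212866]
364 [ 0.63153642 -0.0476802   0.12325304]
369 [ 0.64552543 -0.04919835  0.12233976]
374 [ 0.65936961 -0.05070077  0.12346446]
tray [ 0.45418851 -0.16630968  0.026     ] [np.float64(0.1685), np.float64(0.1439), np.float64(0.1689), np.float64(0.142)] [[0.529, -0.085], [0.547, -0.228], [0.379, -0.246], [0.361, -0.106]]
```

```bash
cat > go.py <<'E'
# usage: go.py x y z yaw_deg : shift in present tool axes (mm), then turn about tool z etc. (deg)
import sys,numpy as np
from station import arm
from scipy.spatial.transform import Rotation as Ro
s=arm.sense();R=Ro.from_euler("xyz",s["tcp_rot"])
print("pos",s["position"].round(4),"rpy",np.degrees(s["tcp_rot"]).round(2),"F",s["wrist_force"].round(1),"w",round(s["grip_width"],4),"t",round(s["clock"],2))
a=list(map(float,sys.argv[1:]))
for i in range(0,len(a),4):
    x,y,z,w=a[i:i+4];G=Ro.from_euler("xyz",[180,0,w],degrees=True)
    print("shift mm",(R.inv().apply(np.array([x,y,z])-s["position"])*1000).round(1),"turn",np.degrees((R.inv()*G).as_rotvec()).round(2))
E
python3 go.py .449 .185 .302 148
```

```text
pos [0.2011 0.6177 0.302 ] rpy [-179.91    0.    161.97] F [ 0.6 -0.9  0.1] w 0.0929 t 0.2
shift mm [-369.6 -334.8    0.6] turn [-9.000e-02  1.000e-02  1.397e+01]
```

carry_out(moves="-0.031 -0.028 0 0 0 0 0;-0.031 -0.028 0 0 0 0 0;-0.031 -0.028 0 0 0 0 0;-0.031 -0.028 0 0 0 0 0;-0.031 -0.028 0 0 0 0 0;-0.031 -0.028 0 0 0 0 0;-0.031 -0.028 0 0 0 0 0;-0.031 -0.028 0 0 0 0 0;-0.031 -0.028 0 0 0 0 0;-0.031 -0.028 0 0 0 0 0;-0.031 -0.028 0 0 0 7 0;-0.031 -0.028 0 0 0 7 0")

```text
clock: 1.2
position: [0.447, 0.1805, 0.303]
tcp_rot: [3.14, 0.001, 2.577]
wrist_force: [0.7, 0.3, 0.2]
grip_width: 0.093
gripper_force: 0.0
```

```bash
python3 go.py .449 .185 .096 148
```

```text
pos [0.447  0.1805 0.303 ] rpy [1.7993e+02 4.0000e-02 1.4763e+02] F [0.7 0.3 0.2] w 0.093 t 1.2
shift mm [  0.9   4.6 207. ] turn [ 0.07  0.04 -0.37]
```

carry_out(moves="0.001 0.004 0.03 0 0 0 0;0 0 0.03 0 0 0 0;0 0 0.03 0 0 0 0;0 0 0.03 0 0 0 0;0 0 0.03 0 0 0 0;0 0 0.025 0 0 0 0;0 0 0.02 0 0 0 0;0 0 0.012 0 0 0 0;0 0 0 0 0 0 0;0 0 0 0 0 0 1;0 0 0 0 0 0 1;0 0 0 0 0 0 1")

```text
clock: 2.2
position: [0.4476, 0.1864, 0.0968]
tcp_rot: [3.14, 0.001, 2.582]
wrist_force: [-0.1, 0.7, 0.2]
grip_width: 0.0776
gripper_force: 0.0
```

carry_out(moves="0 0 0 0 0 0 1;0 0 0 0 0 0 1;0 0 0 0 0 0 1;0 0 0 0 0 0 1")

```text
clock: 2.53
position: [0.4473, 0.1864, 0.0962]
tcp_rot: [3.14, 0.001, 2.583]
wrist_force: [0.5, 0.2, 2.9]
grip_width: 0.0516
gripper_force: 30.0
```

```bash
python3 go.py .449 .185 .28 148; python3 - <<'E'
from station import arm
import cv2,numpy as np
t=arm.capture("top")["pixels"][150:270,190:350,::-1];s=arm.capture("side")["pixels"][110:230,220:380,::-1]
cv2.imwrite("pics/g1.png",cv2.resize(np.hstack([t,s]),None,fx=2.5,fy=2.5,interpolation=cv2.INTER_CUBIC))
E
```

```text
pos [0.4473 0.1864 0.0962] rpy [1.7993e+02 3.0000e-02 1.4797e+02] F [0.5 0.2 2.9] w 0.0516 t 2.53
shift mm [-2.300e+00 -1.000e-01 -1.838e+02] turn [ 0.07  0.03 -0.03]
```

View pics/g1.png

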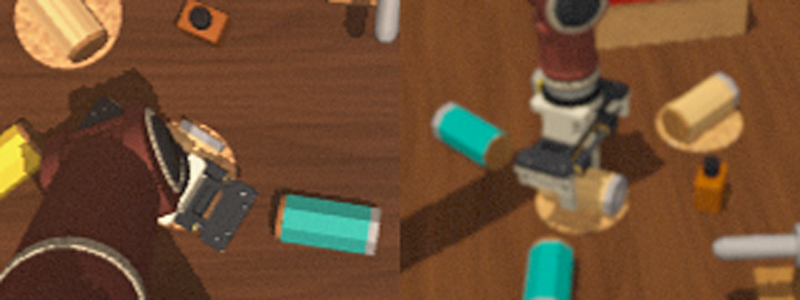

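The grasp is good: sleeve 2 is held at mid-length with its band showing at about (203,135) in the left half of the crop. Next I lift and move in front of the pin.

carry_out(moves="0 0 -0.01 0 0 0 1;0 0 -0.02 0 0 0 1;0 0 -0.03 0 0 0 1;0 0 -0.03 0 0 0 1;0 0 -0.001 0 0 -6.5 1;0 0 0 0 0 -6.5 1;0 0 0 0 0 -6.5 1;0 0 0 0 0 -6.3 1;0 0 0 0 0 0 1")

```text
clock: 3.38
position: [0.4466, 0.1855, 0.187]
tcp_rot: [-3.141, -0.001, 3.034]
wrist_force: [-0.3, 0.1, -2.1]
grip_width: 0.052
gripper_force: 30.0
```

```bash
python3 go.py .48 -.0312 .1872 173.8
```

```text
pos [0.4466 0.1855 0.187 ] rpy [-1.7997e+02 -5.0000e-02  1.7385e+02] F [-0.3  0.1 -2.1] w 0.052 t 3.38
shift mm [-5.650e+01 -2.119e+02 -1.000e-01] turn [-0.03 -0.05  0.05]
```

carry_out(moves="-0.007 -0.027 0 0 0 0 1;-0.007 -0.027 0 0 0 0 1;-0.007 -0.027 0 0 0 0 1;-0.007 -0.027 0 0 0 0 1;-0.007 -0.027 0 0 0 0 1;-0.007 -0.027 0 0 0 0 1;-0.007 -0.027 0 0 0 0 1;-0.007 -0.023 0 0 0 0 1;0 0 0 0 0 0 1;0 0 0 0 0 0 1")

```text
clock: 4.22
position: [0.4794, -0.0325, 0.1867]
tcp_rot: [-3.141, -0.001, 3.026]
wrist_force: [0.7, 0.8, -1.0]
grip_width: 0.0515
gripper_force: 30.0
```

```bash
python3 go.py .48 -.0312 .1872 173.8; python3 - <<'E'
from station import arm
import cv2,numpy as np
t=arm.capture("top")["pixels"];s=arm.capture("side")["pixels"]
cv2.imwrite("pics/t2.png",t[:,:,::-1]);cv2.imwrite("pics/s2.png",s[:,:,::-1])
f=lambda i,x,y:cv2.resize(i[y:y+75,x:x+66,::-1],(396,450),interpolation=cv2.INTER_CUBIC)
cv2.imwrite("pics/p2.png",np.hstack([f(t,312,122),f(s,310,175)]))
E
```

```text
pos [ 0.4794 -0.0325  0.1867] rpy [-1.7995e+02 -4.0000e-02  1.7338e+02] F [ 0.7  0.8 -1. ] w 0.0515 t 4.22
shift mm [-0.5  1.4 -0.5] turn [-0.05 -0.04 -0.42]
```

View pics/p2.png

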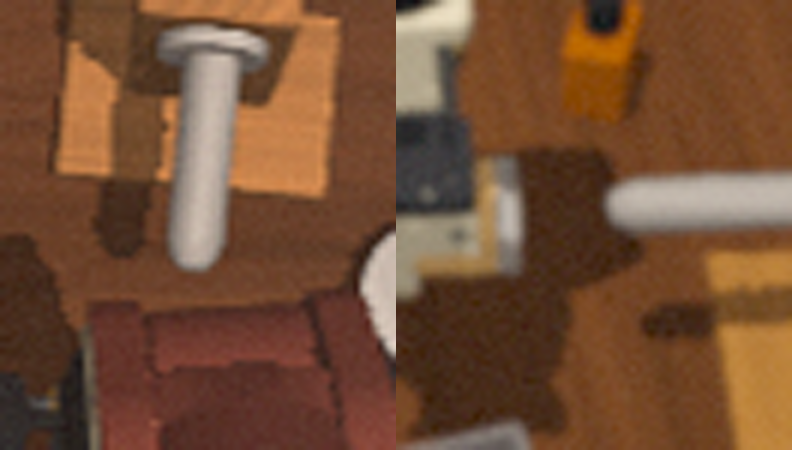

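```bash
python3 - <<'E'
import cv2,numpy as np
s=cv2.imread("pics/s2.png");h=cv2.cvtColor(s,cv2.COLOR_BGR2HSV)
for u in (322,325,327,328,329,330,331): print(u,"V",h[196:226,u,2].tolist(),"\n   S",h[196:226,u,1].tolist())
for u in (352,362,372): print(u,"V",h[200:218,u,2].tolist(),"\n   S",h[200:218,u,1].tolist())
E
```

```text
322 V [95, 96, 94, 88, 77, 78, 76, 87, 86, 80, 79, 73, 68, 77, 122, 161, 169, 159, 150, 159, 169, 170, 165, 161, 136, 99, 78, 71, 77, 72] 
   S [118, 122, 109, 93, 79, 65, 77, 62, 68, 64, 48, 59, 68, 76, 69, 55, 59, 56, 65, 50, 56, 87, 124, 141, 137, 152, 170, 176, 169, 195]
325 V [126, 125, 123, 121, 109, 127, 147, 155, 152, 162, 183, 188, 181, 177, 175, 176, 174, 172, 169, 163, 158, 153, 159, 152, 120, 86, 71, 71, 73, 75] 
   S [172, 171, 182, 190, 154, 124, 111, 118, 128, 123, 125, 123, 125, 124, 130, 126, 129, 133, 134, 136, 136, 135, 133, 146, 145, 163, 165, 165, 154, 173]
327 V [120, 123, 122, 121, 106, 114, 121, 124, 122, 135, 166, 174, 170, 173, 169, 167, 171, 171, 158, 137, 133, 128, 127, 130, 101, 75, 74, 73, 73, 74] 
   S [191, 182, 192, 169, 144, 65, 44, 45, 48, 47, 51, 41, 33, 34, 32, 31, 28, 37, 45, 54, 58, 64, 64, 63, 91, 153, 165, 182, 217, 169]
328 V [122, 123, 119, 119, 101, 104, 116, 111, 116, 120, 140, 172, 186, 188, 188, 187, 189, 184, 168, 144, 127, 122, 121, 113, 96, 78, 72, 69, 70, 75] 
   S [171, 168, 180, 171, 141, 56, 29, 30, 29, 34, 33, 25, 26, 23, 23, 20,
[... 765 characters left out ...]
  S [178, 186, 182, 172, 187, 169, 154, 147, 131, 127, 136, 117, 104, 94, 90, 88, 84, 81, 80, 97, 132, 112, 107, 126, 138, 157, 188, 177, 157, 148]
352 V [120, 114, 117, 119, 137, 167, 187, 193, 192, 186, 173, 153, 131, 108, 108, 108, 108, 111] 
   S [159, 168, 183, 152, 78, 37, 30, 28, 27, 30, 31, 28, 37, 68, 130, 182, 191, 181]
362 V [116, 116, 116, 128, 159, 181, 190, 193, 192, 185, 172, 150, 127, 114, 115, 116, 131, 155] 
   S [180, 178, 182, 110, 42, 31, 27, 26, 27, 28, 30, 31, 38, 83, 162, 174, 164, 183]
372 V [123, 120, 124, 134, 161, 184, 192, 192, 191, 183, 170, 146, 122, 110, 115, 114, 135, 172] 
   S [174, 170, 165, 101, 43, 28, 28, 25, 28, 26, 33, 31, 61, 139, 175, 192, 183, 169]
```

carry_out(moves="0 0.0024 -0.001 0 0 -0.4 1;-0.008 0 0 0 0 0 1;-0.01 0 0 0 0 0 1;-0.008 0 0 0 0 0 1;-0.004 0 0 0 0 0 1;-0.004 0 0 0 0 0 1;-0.004 0 0 0 0 0 1;-0.004 0 0 0 0 0 1;-0.004 0 0 0 0 0 1;-0.004 0 0 0 0 0 1;-0.004 0 0 0 0 0 1;0 0 0 0 0 0 1")

```text
clock: 5.32
position: [0.5346, -0.0339, 0.1878]
tcp_rot: [3.141, 0.001, 3.04]
wrist_force: [-0.4, -0.1, -1.1]
grip_width: 0.0519
gripper_force: 30.0
```

```bash
python3 go.py .533 -.0359 .1877 173.8; python3 - <<'E'
from station import arm
import cv2,numpy as np
s=arm.capture("side")["pixels"];cv2.imwrite("pics/s3.png",s[:,:,::-1])
h=cv2.cvtColor(s,cv2.COLOR_RGB2HSV)
def ed(u):
    S=h[192:228,u,1]<95; i=np.where(S)[0]; return u,192+i.min() if len(i) else None,192+i.max() if len(i) else None
print([ed(u) for u in range(336,386,2)])
E
```

```text
pos [ 0.5346 -0.0339  0.1878] rpy [1.7999e+02 7.0000e-02 1.7416e+02] F [-0.4 -0.1 -1.1] w 0.0519 t 5.32
shift mm [ 1.4 -2.2  0.1] turn [0.01 0.07 0.36]
[(336, np.int64(192), np.int64(215)), (338, np.int64(192), np.int64(214)), (340, np.int64(192), np.int64(215)), (342, np.int64(193), np.int64(214)), (344, np.int64(198), np.int64(214)), (346, np.int64(199), np.int64(211)), (348, np.int64(199), np.int64(218)), (350, np.int64(200), np.int64(217)), (352, np.int64(204), np.int64(213)), (354, np.int64(204), np.int64(213)), (356, np.int64(204), np.int64(214)), (358, np.int64(204), np.int64(213)), (360, np.int64(203), np.int64(213)), (362, np.int64(203), np.int64(213)), (364, np.int64(204), np.int64(213)), (366, np.int64(204), np.int64(213)), (368, np.int64(204), np.int64(212)), (370, np.int64(204), np.int64(212)), (372, np.int64(204), np.int64(212)), (374, np.int64(203), np.int64(212)), (376, np.int64(203), np.int64(212)), (378, np.int64(199), np.int64(215)), (380, np.int64(199), np.int64(216)), (382, np.int64(202), np.int64(214)), (384, None, None)]
```

carry_out(moves="0 -0.0012 0 0 0 0.3 1;-0.002 0 0 0 0 0 1;-0.002 0 0 0 0 0 1;-0.002 0 0 0 0 0 1;-0.002 0 0 0 0 0 1;-0.003 0 0 0 0 0 1;-0.003 0 0 0 0 0 1;-0.003 0 0 0 0 0 1;0 0 0 0 0 0 1")

```text
clock: 6.12
position: [0.5513, -0.0369, 0.1878]
tcp_rot: [3.142, 0.001, 3.034]
wrist_force: [0.1, -0.6, -2.2]
grip_width: 0.0517
gripper_force: 30.0
```

```bash
python3 go.py .551 -.0379 .1877 173.8
```

```text
pos [ 0.5513 -0.0369  0.1878] rpy [1.8000e+02 6.0000e-02 1.7386e+02] F [ 0.1 -0.6 -2.2] w 0.0517 t 6.12
shift mm [ 0.2 -1.   0.1] turn [0.   0.06 0.06]
```

carry_out(moves="-0.004 0 0 0 0 0 1;-0.004 0 0 0 0 0 1;-0.004 0 0 0 0 0 1;-0.004 0 0 0 0 0 1;-0.004 0 0 0 0 0 1;-0.003 0 0 0 0 0 1;-0.003 0 0 0 0 0 1;-0.002 0 0 0 0 0 1;0 0 0 0 0 0 1")

```text
clock: 6.87
position: [0.5787, -0.0398, 0.1877]
tcp_rot: [-3.142, 0.0, 3.035]
wrist_force: [0.4, 0.0, -2.0]
grip_width: 0.052
gripper_force: 30.0
```

carry_out(moves="-0.002 0 0 0 0 0 1;-0.002 0 0 0 0 0 1;-0.0015 0 0 0 0 0 1;-0.001 0 0 0 0 0 1;0 0 0 0 0 0 1")

```text
clock: 7.28
position: [0.5849, -0.0405, 0.1878]
tcp_rot: [-3.142, 0.0, 3.034]
wrist_force: [-0.7, -0.2, -1.7]
grip_width: 0.0521
gripper_force: 30.0
```

carry_out(moves="-0.0015 0 0 0 0 0 1;-0.0015 0 0 0 0 0 1;-0.001 0 0 0 0 0 1;-0.001 0 0 0 0 0 1;0 0 0 0 0 0 1")

```text
clock: 7.7
position: [0.5899, -0.041, 0.1878]
tcp_rot: [-3.142, 0.0, 3.035]
wrist_force: [-0.2, -0.1, -2.4]
grip_width: 0.0517
gripper_force: 30.0
```

carry_out(moves="-0.001 0 0 0 0 0 1;-0.001 0 0 0 0 0 1;-0.001 0 0 0 0 0 1;-0.001 0 0 0 0 0 1;0 0 0 0 0 0 1")

```text
clock: 8.12
position: [0.5939, -0.0415, 0.1878]
tcp_rot: [-3.142, 0.0, 3.034]
wrist_force: [-0.1, -0.6, -2.0]
grip_width: 0.0516
gripper_force: 30.0
```

carry_out(moves="-0.001 0 0 0 0 0 1;-0.001 0 0 0 0 0 1;-0.001 0 0 0 0 0 1;0 0 0 0 0 0 1")

```text
clock: 8.45
position: [0.5969, -0.0418, 0.1878]
tcp_rot: [-3.142, 0.0, 3.035]
wrist_force: [-0.0, -0.2, -2.3]
grip_width: 0.0517
gripper_force: 30.0
```

carry_out(moves="-0.001 0 0 0 0 0 1;-0.001 0 0 0 0 0 1;-0.001 0 0 0 0 0 1;-0.001 0 0 0 0 0 1;-0.001 0 0 0 0 0 1;0 0 0 0 0 0 1")

```text
clock: 8.95
position: [0.6019, -0.0423, 0.1878]
tcp_rot: [-3.142, 0.0, 3.034]
wrist_force: [-0.5, 0.4, -2.1]
grip_width: 0.052
gripper_force: 30.0
```

carry_out(moves="-0.001 0 0 0 0 0 1;-0.001 0 0 0 0 0 1;-0.001 0 0 0 0 0 1;-0.001 0 0 0 0 0 1;-0.001 0 0 0 0 0 1;0 0 0 0 0 0 1")

```text
clock: 9.45
position: [0.6068, -0.0429, 0.1877]
tcp_rot: [-3.142, 0.0, 3.034]
wrist_force: [-0.1, 0.7, -2.3]
grip_width: 0.0519
gripper_force: 30.0
```

```bash
python3 go.py .615 -.044 .1877 173.8; python3 - <<'E'
from station import arm
import cv2,numpy as np
s=arm.capture("side")["pixels"]
cv2.imwrite("pics/s4.png",cv2.resize(s[170:240,320:410,::-1],None,fx=6,fy=6,interpolation=cv2.INTER_CUBIC))
E
```

```text
pos [ 0.6068 -0.0429  0.1877] rpy [-1.8000e+02  1.0000e-02  1.7386e+02] F [-0.1  0.7 -2.3] w 0.0519 t 9.45
shift mm [-8.2 -0.3  0. ] turn [-0.    0.01  0.06]
```

View pics/s4.png

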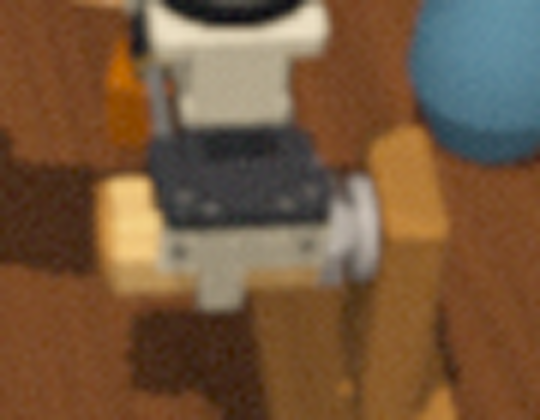

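The band at about (335,235) in the crop is within a few mm of the collar at (362,225), well past the 24 mm gap where a blocked sleeve would stop. This one is free, so I continue gently until it touches.

carry_out(moves="-0.001 0 0 0 0 0 1;-0.001 0 0 0 0 0 1;-0.001 0 0 0 0 0 1;-0.001 0 0 0 0 0 1;0 0 0 0 0 0 1")

```text
clock: 9.92
position: [0.6108, -0.0433, 0.1878]
tcp_rot: [-3.142, 0.0, 3.034]
wrist_force: [0.2, -0.7, -0.3]
grip_width: 0.052
gripper_force: 30.0
```

carry_out(moves="-0.001 0 0 0 0 0 1;-0.001 0 0 0 0 0 1;0 0 0 0 0 0 1")

```text
clock: 10.17
position: [0.6128, -0.0435, 0.1878]
tcp_rot: [-3.142, 0.0, 3.035]
wrist_force: [-0.5, -0.2, -2.0]
grip_width: 0.052
gripper_force: 30.0
```

carry_out(moves="-0.001 0 0 0 0 0 1;-0.001 0 0 0 0 0 1;0 0 0 0 0 0 1")

```text
clock: 10.42
position: [0.6146, -0.0437, 0.1877]
tcp_rot: [-3.141, -0.0, 3.035]
wrist_force: [-0.6, -0.6, -2.2]
grip_width: 0.0519
gripper_force: 30.0
```

carry_out(moves="-0.001 0 0 0 0 0 1;-0.001 0 0 0 0 0 1;0 0 0 0 0 0 1")

```text
clock: 10.67
position: [0.6149, -0.0437, 0.1874]
tcp_rot: [-3.141, -0.005, 3.035]
wrist_force: [-4.6, 0.2, 0.7]
grip_width: 0.0514
gripper_force: 30.0
```

carry_out(moves="-0.001 0 0 0 0 0 1;0 0 0 0 0 0 1")

```text
clock: 10.83
position: [0.6151, -0.0438, 0.1873]
tcp_rot: [-3.141, -0.007, 3.035]
wrist_force: [-6.0, 0.0, 1.8]
grip_width: 0.0517
gripper_force: 30.0
```

It made contact at the collar with -5 N, exactly where home was expected. I lower it slightly onto the pin and release.

carry_out(moves="0.0003 0 0.001 0 0 0 1;0 0 0.001 0 0 0 1;0 0 0 0 0 0 1")

```text
clock: 11.08
position: [0.6151, -0.0437, 0.1852]
tcp_rot: [-3.141, -0.006, 3.035]
wrist_force: [-5.4, 0.1, 0.7]
grip_width: 0.0517
gripper_force: 30.0
```

carry_out(moves="0 0 0 0 0 0 0.7;0 0 0 0 0 0 0.4;0 0 0 0 0 0 0.2;0 0 0 0 0 0 0;0 0 0 0 0 0 0;0 0 0 0 0 0 0;0 0 0 0 0 0 0")

```text
clock: 11.67
position: [0.6176, -0.044, 0.1859]
tcp_rot: [3.142, 0.001, 3.035]
wrist_force: [-0.3, -0.0, -0.7]
grip_width: 0.0845
gripper_force: 0.0
```

carry_out(moves="0 0 -0.01 0 0 0 0;0 0 -0.02 0 0 0 0;0 0 -0.03 0 0 0 0;0 0 -0.03 0 0 0 0;0 0 -0.03 0 0 0 0;0.04 0 0 0 0 0 0;0.04 0 0 0 0 0 0;0.04 0 0 0 0 0 0;0 0 0 0 0 0 0")

```text
clock: 12.42
position: [0.4873, -0.0304, 0.3044]
tcp_rot: [-3.14, -0.015, 3.036]
wrist_force: [-1.2, -0.0, -0.8]
grip_width: 0.093
gripper_force: 0.0
```

```bash
python3 go.py .634 .318 .305 217 .634 .318 .305 37; python3 - <<'E'
from station import arm
import cv2,numpy as np
s=arm.capture("side")["pixels"]; t=arm.capture("top")["pixels"]
f=lambda i,x,y:cv2.resize(i[y:y+80,x:x+80,::-1],(400,400),interpolation=cv2.INTER_CUBIC)
cv2.imwrite("pics/s5.png",np.hstack([f(s,330,170),f(t,300,100)]));print(arm.sense()["joints"])
E
```

```text
pos [ 0.4873 -0.0304  0.3044] rpy [-179.9    -0.86  173.93] F [-1.2 -0.  -0.8] w 0.093 t 12.42
shift mm [-109.   361.9   -2.8] turn [  0.23  -0.85 -43.07]
shift mm [-109.   361.9   -2.8] turn [ -1.07  -0.29 136.92]
[ 0.08475081  0.37644927 -0.09223316  1.84802552  0.04301288  0.918652
  1.43694825]
```

View pics/s5.png

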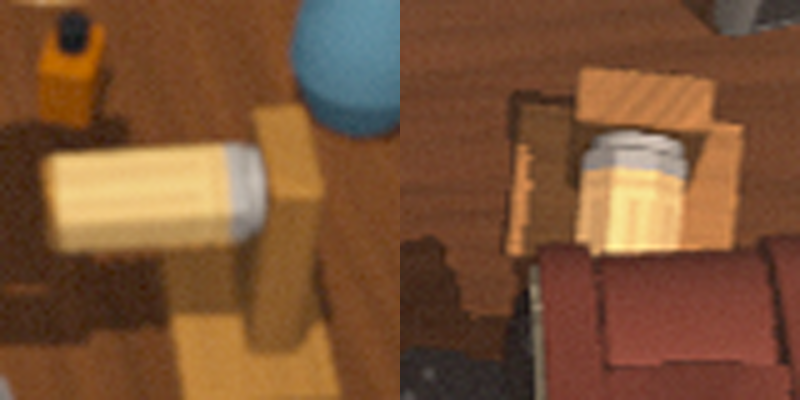

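Sleeve 2 sits home: its band is against the collar at about (258,190) in the left crop, and in the top view at right. Now sleeve 1, which must be the blocked one.

carry_out(moves="-0.0099 0.0329 0 0 0 0 0;-0.0099 0.0329 0 0 0 0 0;-0.0099 0.0329 0 0 0 0 0;-0.0099 0.0329 0 0 0 0 0;-0.0099 0.0329 0 0 0 0 0;-0.0099 0.0329 0 0 0 0 0;-0.0099 0.0329 0 0 0 0 0;-0.0099 0.0329 0 0 0 0 0;-0.0099 0.0329 0 0 0 0 0;-0.0099 0.0329 0 0 0 0 0;-0.0099 0.0329 0 0 0 0 0;0 0 0 0 0 -7 0")

```text
clock: 13.52
position: [0.6453, 0.3268, 0.3045]
tcp_rot: [3.133, 0.001, -3.116]
wrist_force: [-1.5, 1.2, -0.5]
grip_width: 0.0932
gripper_force: 0.0
```

carry_out(moves="0 0 0 0 0 -7 0;0 0 0 0 0 -7 0;0 0 0 0 0 -7 0;0 0 0 0 0 -7 0;0 0 0 0 0 -7 0;0 0 0 0 0 -1 0;0 0 0 0 0 0 0;0 0 0 0 0 0 0")

```text
clock: 14.18
position: [0.6456, 0.3172, 0.3058]
tcp_rot: [3.142, 0.001, -2.501]
wrist_force: [-0.8, 0.3, -0.0]
grip_width: 0.0927
gripper_force: 0.0
```

```bash
python3 go.py .634 .318 .096 217
```

```text
pos [0.6456 0.3172 0.3058] rpy [ 1.8000e+02  6.0000e-02 -1.4331e+02] F [-0.8  0.3 -0. ] w 0.0927 t 14.18
shift mm [  9.1   7.6 209.8] turn [ 0.    0.06 -0.31]
```

carry_out(moves="0.009 0.0076 0.02 0 0 0 0;0 0 0.03 0 0 0 0;0 0 0.03 0 0 0 0;0 0 0.03 0 0 0 0;0 0 0.03 0 0 0 0;0 0 0.03 0 0 0 0;0 0 0.025 0 0 0 0;0 0 0.013 0 0 0 0;0 0 0 0 0 0 0;0 0 0 0 0 0 1;0 0 0 0 0 0 1;0 0 0 0 0 0 1")

```text
clock: 15.18
position: [0.6343, 0.3185, 0.1003]
tcp_rot: [-3.141, 0.004, -2.499]
wrist_force: [0.5, 0.6, 0.0]
grip_width: 0.0772
gripper_force: 0.0
```

carry_out(moves="0 0 0 0 0 0 1;0 0 0 0 0 0 1;0 0 0 0 0 0 1;0 0 0 0 0 0 1;0 0 0 0 0 0 1")

```text
clock: 15.6
position: [0.6333, 0.3177, 0.0983]
tcp_rot: [-3.141, 0.001, -2.498]
wrist_force: [-0.0, -0.1, 2.1]
grip_width: 0.0517
gripper_force: 29.9
```

carry_out(moves="0 0 -0.01 0 0 0 1;0 0 -0.02 0 0 0 1;0 0 -0.03 0 0 0 1;0 0 -0.04 0 0 0 1;0 0 -0.04 0 0 0 1;0 0 -0.04 0 0 0 1;0 0 -0.04 0 0 0 1;0 0 -0.01 0 0 7 1;0 0 0 0 0 7 1;0 0 0 0 0 7 1;0 0 0 0 0 7 1;0 0 0 0 0 2 1")

```text
clock: 16.6
position: [0.6324, 0.3177, 0.3276]
tcp_rot: [-3.141, -0.001, -3.026]
wrist_force: [0.5, 0.2, -1.3]
grip_width: 0.0517
gripper_force: 29.9
```

```bash
python3 go.py .454 -.166 .326 187
```

```text
pos [0.6324 0.3177 0.3276] rpy [-1.7997e+02 -9.0000e-02 -1.7338e+02] F [ 0.5  0.2 -1.3] w 0.0517 t 16.6
shift mm [ 233.  -460.     2.2] turn [-0.03 -0.09 -0.38]
```

carry_out(moves="0.009 -0.018 0 0 0 0 1;0.0179 -0.0354 0 0 0 0 1;0.0179 -0.0354 0 0 0 0 1;0.0179 -0.0354 0 0 0 0 1;0.0179 -0.0354 0 0 0 0 1;0.0179 -0.0354 0 0 0 0 1;0.0179 -0.0354 0 0 0 0 1;0.0179 -0.0354 0 0 0 0 1;0.0179 -0.0354 0 0 0 0 1;0.0179 -0.0354 0 0 0 0 1;0.0179 -0.0354 0 0 0 0 1;0.0179 -0.0354 0 0 0 0 1")

```text
clock: 17.6
position: [0.4759, -0.1127, 0.3281]
tcp_rot: [3.141, -0.0, -3.021]
wrist_force: [2.0, -1.1, -2.3]
grip_width: 0.0518
gripper_force: 29.9
```

carry_out(moves="0.0179 -0.0354 0 0 0 0 1;0.0091 -0.017 0 0 0 0 1;0 0 0 0 0 0 1;0 0 0 0 0 0 1")

```text
clock: 17.93
position: [0.456, -0.1676, 0.3279]
tcp_rot: [3.141, -0.0, -3.025]
wrist_force: [0.4, 0.4, -1.4]
grip_width: 0.0516
gripper_force: 29.9
```

```bash
python3 go.py .454 -.166 .1003 187
```

```text
pos [ 0.456  -0.1676  0.3279] rpy [ 1.7998e+02 -2.0000e-02 -1.7333e+02] F [ 0.4  0.4 -1.4] w 0.0516 t 17.93
shift mm [  1.7   1.7 227.6] turn [ 0.02 -0.02 -0.33]
```

carry_out(moves="0.0017 0.0017 0.015 0 0 0 1;0 0 0.03 0 0 0 1;0 0 0.03 0 0 0 1;0 0 0.03 0 0 0 1;0 0 0.03 0 0 0 1;0 0 0.03 0 0 0 1;0 0 0.025 0 0 0 1;0 0 0.015 0 0 0 1;0 0 0.008 0 0 0 1;0 0 0.005 0 0 0 1;0 0 0 0 0 0 1;0 0 0 0 0 0 1")

```text
clock: 18.93
position: [0.4557, -0.1647, 0.1104]
tcp_rot: [-3.141, 0.002, -3.021]
wrist_force: [-0.7, -0.1, -2.0]
grip_width: 0.0516
gripper_force: 29.9
```

carry_out(moves="0 0 0.002 0 0 0 1;0 0 0.002 0 0 0 1;0 0 0.002 0 0 0 1;0 0 0.001 0 0 0 1;0 0 0 0 0 0 1")

```text
clock: 19.35
position: [0.4549, -0.1652, 0.1027]
tcp_rot: [-3.142, -0.0, -3.022]
wrist_force: [-0.1, -0.2, -2.6]
grip_width: 0.0518
gripper_force: 29.9
```

carry_out(moves="0 0 0.001 0 0 0 1;0 0 0.001 0 0 0 1;0 0 0.0005 0 0 0 1;0 0 0 0 0 0 1")

```text
clock: 19.68
position: [0.4549, -0.1652, 0.1002]
tcp_rot: [-3.142, -0.0, -3.022]
wrist_force: [0.1, 0.5, -2.3]
grip_width: 0.0515
gripper_force: 29.9
```

carry_out(moves="0 0 0.0005 0 0 0 1;0 0 0.0005 0 0 0 1;0 0 0.0005 0 0 0 1;0 0 0 0 0 0 1")

```text
clock: 20.02
position: [0.4549, -0.1651, 0.1001]
tcp_rot: [-3.141, 0.0, -3.022]
wrist_force: [-2.8, 1.7, 10.7]
grip_width: 0.0521
gripper_force: 29.9
```

It touched the floor at 0.1001 (about 10 N). I ease off, open partly so the fingers clear the tray walls, and retreat.

carry_out(moves="0 0 -0.001 0 0 0 1;0 0 0 0 0 0 0.35;0 0 0 0 0 0 0.3;0 0 0 0 0 0 0.25;0 0 0 0 0 0 0.25;0 0 0 0 0 0 0.25")

```text
clock: 20.52
position: [0.455, -0.1651, 0.0996]
tcp_rot: [3.142, -0.0, -3.022]
wrist_force: [-0.1, -0.2, 0.3]
grip_width: 0.0694
gripper_force: 0.0
```

carry_out(moves="0 0 -0.01 0 0 0 0.25;0 0 -0.02 0 0 0 0.25;0 0 -0.03 0 0 0 0.25;0 0 -0.04 0 0 0 0.25;0 0 -0.04 0 0 0 0.25;0 0 -0.04 0 0 0 0.25;0 -0.04 0 0 0 0 0.25;0 -0.04 0 0 0 0 0.25;0 -0.04 0 0 0 0 0.25;0 -0.04 0 0 0 0 0.25;0 -0.04 0 0 0 0 0.25;0 0 0 0 0 0 0.25")

```text
clock: 21.52
position: [0.4763, -0.3736, 0.28]
tcp_rot: [-3.133, -0.001, -3.034]
wrist_force: [-1.0, -0.6, -0.8]
grip_width: 0.0699
gripper_force: 0.0
```

```bash
python3 - <<'E'
from station import arm
import cv2,numpy as np
s=arm.capture("side")["pixels"]; t=arm.capture("top")["pixels"]
f=lambda i,x,y:cv2.resize(i[y:y+150,x:x+130,::-1],(390,450),interpolation=cv2.INTER_CUBIC)
cv2.imwrite("pics/f.png",np.hstack([f(s,265,165),f(t,300,110)]));print(arm.sense())
E
```

```text
{'clock': 21.6167, 'joints': array([ 0.67243353,  0.56165148, -0.09086434,  1.60037609,  0.05853175,
        0.98288368,  2.24967006]), 'joint_velocities': array([-0.04272496, -0.02363203, -0.05618581,  0.04314246, -0.01353422,
       -0.00201387, -0.00158525]), 'joint_torque': array([ 1.82354048e+00, -4.18903399e+01,  5.69364466e-01, -1.59713387e+01,
        2.44691866e-01, -1.59703247e-02,  2.44460022e-02]), 'position': array([ 0.47784915, -0.36531511,  0.27968629]), 'tcp_rot': array([ 3.14142409e+00, -7.32404115e-04, -3.02566575e+00]), 'wrist_force': array([ 0.88497472,  1.29765151, -0.59980217]), 'torque': array([0.11230659, 0.00587924, 0.01564356]), 'gripper_force': 0.0, 'grip_width': 0.06959082026146993}
```

View pics/f.png

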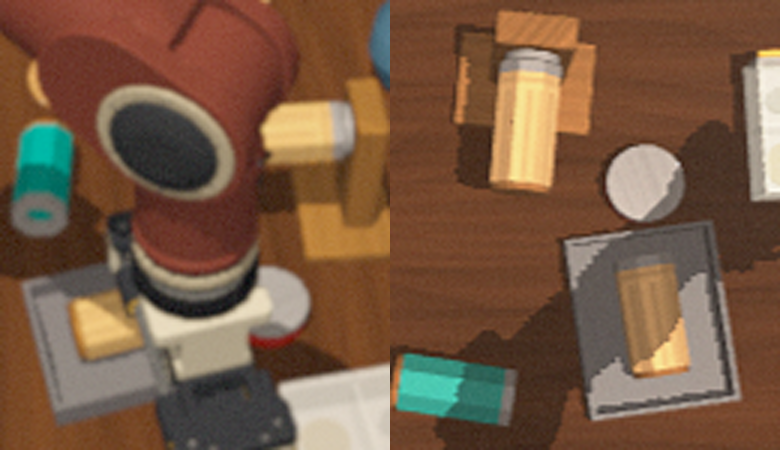

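The free sleeve is home on the pin with its band at the collar (about (532,60) in the crop). The blocked one lies flat in the middle of the tray (about (655,315)), the tin is where it was, and the arm is clear.

```bash
python3 -c "
from station import arm
print(arm.finish_job())"
```

```text
the job is handed in; nothing more can be done
None
```

The job is handed in: the sleeve I tried slid fully home and stays on the pin, its mouth against the collar; the other, blocked by elimination and not itself tried, lies on the tray floor; I never touched the tin or the cologne.

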